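# Turn the carousel tree and hang the sample carrier on its empty branch

### The arm

A 6-joint arm with a two-finger parallel gripper is mounted at the origin on a cart in front of the work surface, level with it; the furniture and walls round the work are solid. World frame = base frame: x ahead of the robot, y to its left, z up, the work surface at z = 0. Lengths are in mm, angles in rad, forces in N, time in s.
With the tool pointing down it reaches from about 350 to 725 mm from the base axis. Payload 6 kg.
Tool frame: the origin (TCP) lies on the front face of the gripper's body, between the roots of the fingers; the fingertips stand tip_reach ahead of it and the grasp point (between the pads) lies 54 mm ahead of it (tip_reach is the distance from the TCP to the fingertips, in mm); z points along the fingers, y is the line along which they close (so a half turn about z gives the same grasp; the last joint's range is limited). The gripper opens to 85 mm and grips with 20 to 120 N. Pads are 22 mm wide; open, the fingers measure 114 mm over their backs; the gripper's body (76 mm by 85 mm) begins 54 mm behind the grasp point. The pads swing forward as they close: fully open they stand 13 mm farther back than shut.
Start: joints at [-0.932, 0.04, 0.085, 0, -1.615, -0.334], TCP at [180.075, -572.324, 303.861] pointing down, gripper open.
Joint ranges: [-2.56, 2.56], [-1.29, 2.01], [-1.08, 1.49], [-3.29, 1.98], [-2.81, -0.18], [-2.99, 2.99]. Speed limits (rad/s): [2.57, 2.57, 3.01, 3.14, 3.14, 3.14].

### API

Orientations are given as a unit quaternion [x, y, z, w].
In Python, from workcell import read_state, camera, close_job, tip_reach gives the robot as it stands.
- The arm moves only by the tool play_rows, never from a script. Its argument "plan" is a list of rows, each a list of 5 numbers: the shift along the tool's x, y, z in units of 2 cm (1.0 is 2 cm), then the turn about the tool's z in units of 0.12 rad (1.0 is 0.12 rad), then the opening, from -1 (shut) to 1 (fully open). In form: [[x, y, z, roll, fingers], ...]. A call has 1 to 20 rows; each row shifts and turns the commanded pose from where the row before left it, along the tool's axes as they then stand; what a row does not reach is not made up. A row lasts 1/12 s, in which the tool goes at most 41.7 mm and 7.16 degrees, less where a joint would pass 70% of its speed; a pose out of reach is approached as far as the arm can. A call with a number of a shift or a turn outside -1 to 1 is refused whole. A call with a gripper value outside its range is refused whole. The fingers move at their own pace and stop on an object; "force" is the grip in N (left out, the last holds). Time passes only in rows, so rows that do not move let the fingers close. It gives the time, the measured TCP pose, the force, the opening and the grip force at its end, in the units of the state.
- read_state(): the state, without advancing time (a new reading comes with each control period).
- camera(name): name is "scene" or "top" or "wrist"; returns a dict with "color" (420x560x3 uint8, blue, green, red), "mtx" (3x3 intrinsics, pixels), "world_to_cam" (4x4, takes a point from world to camera coordinates). Camera axes: x right, y up, looking along -z (the intrinsics and any distortion apply to the point x, -y, -z); pixel columns grow to the right and rows downward; lengths in mm; the calibration is good to about 2 mm. The wrist camera is an equidistant fisheye: a pixel r from the principal point sees the ray r / f radians off the axis. A picture is of the moment at which its call begins. There is no depth.
- close_job(): hands the job in; it is judged then, once.
The state is a dict: "time": time; "qpos": joint angles; "qvel": joint speeds; "tau": joint torques, N m; "tool_pos": TCP position; "orientation": TCP orientation; "contact_force": force on the tool from outside, world axes, zero at the start; "wrist_torque": the same for the moment, N m; "grip_width": finger opening in mm; "grasp_force": force on a finger pad.
Only numpy, scipy, OpenCV 4.12 (cv2) and the standard library are available. Lean on these libraries where they do the work, as an engineer would, in place of code of your own. Each camera call takes 0.05 s, during which the arm holds its last target. There are 200 camera calls.

### The job

Turn the carousel tree by its T-bar until the empty branch points to the front, over the pointer on the foot, then take the loose sample carrier by its tab and pass its window over the end of that branch. Still holding it, set it down gently on the bare outer part of the branch until you feel the branch take it, then, keeping it resting there, slide it in under the keeper rails until it stops against the shoulder and let go; never force the carrier against the tree (25 N is too much). Leave the other things on the bench where they are.

Things in the scene. Friction and masses are not known exactly. Their poses are not given: they have to be found in the camera images.
- stand: Fixed carousel tree: round grey foot 130 mm across, 14 mm high, with a steel mast. Origin on the mast axis at the bench top; its -x is its front, marked by a raised steel pointer on the foot. On the mast turns a sleeve with a grey hub (the crown) of four level steel branches 90 degrees apart; three already carry a carrier (held rigidly), one is empty.
- sleeve (a joint): Turn of sleeve, crown and T-bar about the mast axis, rad, positive anticlockwise seen from above; 0 when the empty branch points to the stand's front, over the pointer. Turns against steady friction (about 0.12 N m) and stays where it is left.
- tbar_grip (a point): Grip point in the middle of the grey T-bar on top of the tree, on the mast axis, 228 mm up. Bar 56 mm long, 12 wide, 18 tall (217 to 235 mm up), parallel to the empty branch, to which this point's -x points. Hub and keeper rails reach up to 204 mm at most, tabs of the hung carriers (61 mm off the axis) up to 247 mm.
- branch_home (a point): Plan position of the middle of the carrier's top bar when home against the shoulder, 61 mm from the mast axis; -x points outward along the empty branch. HEIGHT ONLY NOMINAL (160 mm): the crown is clamped so that the real top of the branch is anywhere from 18 mm below to 18 mm above it, not reported. The clamped crown does not give when pressed.
- branch_tip (a point): Outer end of the empty branch, 125 mm from the mast axis; true in plan, height nominal as for branch_home. The branch is a level rod of 10 mm diameter, bare from 82 to 125 mm from the axis. Its free length ends inward at the shoulder, a disc of 26 mm diameter with its outer face 56 mm from the axis.
- keeper_end (a point): Midway between the outer ends of the empty branch's two keeper rails, 82 mm from the axis; height nominal. Rails: 6 mm rods 17 mm to either side of the branch, undersides 14 mm above its top (bent up 6 mm over the last 10 mm), from here to the hub. The carrier's 10 mm top bar passes beneath with 4 mm to spare only while it lies on the branch, its tab between them.
- carrier: Loose bare-metal sample carrier, about 0.15 kg, upright on the bench, shaped like the three on the tree. Origin under its tray (44 x 44 x 14 mm). Two 8 mm posts along its y, 20 mm apart inside, rise to a top bar (44 mm in y, 10 in x, 78 to 88 mm up). The window between them (20 mm wide, 14 to 78 mm up) is open along x. May be hung either way round.
- carrier_bar (a point): Middle of the underside of the carrier's top bar, 78 mm above its origin: this rests on the branch.
- carrier_tab (a point): Grip point on the carrier's upright tab, 130 mm above its origin. The tab is 16 mm along the carrier's y, 10 mm along its x, from 88 to 146 mm up. Fingers should end at least 18 mm above the top bar (106 mm up or higher) to clear the keeper rails.
- petri_dish: Bystander: round glass petri dish with two pucks, 64 mm across, 15 mm high; origin at the centre of its underside.
- geometry_1: Bystander: small stainless measuring spindle standing on a 40 mm disc, 94 mm high; origin at the centre of its underside.
- beaker_1: Bystander: glass beaker, 65 mm across, 85 mm high; origin at the centre of its underside.
- vial_2: Bystander: small capped glass vial, 31 mm across, 63 mm high; origin at the centre of its underside.
- tape_roll: Bystander: roll of brown tape lying flat, 100 mm across, 25 mm high; origin at the centre of its underside.
- wash_bottle: Bystander: slim wash bottle with bent spout, 58 mm body, 188 mm high; origin at the centre of its underside.
Mind the look-alikes: they are no part of the job. Leave any red or turquoise look-alike of the carrier alone.

How it is judged (in metres and radians):
On the way, in this order (a step that is already met when the one before it is completed fails the run):
1. the empty branch is turned to the front (within 0.12 rad) (value of joint sleeve between -0.12 and 0.12 rad), for 0.2 s.
2. the carrier, still held, bears on the bare outer part of the empty branch (more than 1 N) (x of carrier_bar in the frame of branch_home between -0.066 and -0.016 m and y of carrier_bar in the frame of branch_home between -0.014 and 0.014 m and z of carrier_bar in the frame of branch_home between -0.024 and 0.023 m and contact force between carrier and stand above 1 N and contact force between the fingers and carrier above 1 N), for 0.1 s.
At the end, for the whole second after the job is handed in: The carrier hangs at rest and let go on the empty branch, its top bar within 4 mm of its place against the shoulder and within 10 mm of the branch's centre line, upright within 0.2 rad, and the empty branch still points to the front within 0.2 rad (value of joint sleeve between -0.2 and 0.2 rad and x of carrier_bar in the frame of branch_home between -0.004 and 0.004 m and y of carrier_bar in the frame of branch_home between -0.01 and 0.01 m and z of carrier_bar in the frame of branch_home between -0.024 and 0.023 m and angle between carrier's own z axis and vertical below 0.2 rad and contact force between carrier and stand above 0.3 N and linear speed of carrier below 0.02 m/s and contact force between the fingers and carrier below 0.1 N); the robot touches nothing.
It fails at once if the carrier is pressed against the tree with more than 25 N (contact force between carrier and stand above 25 N).
It fails at once if a bystander is moved by more than 30 mm (distance of any of petri_dish, geometry_1, beaker_1, vial_2, tape_roll, wash_bottle from where it was at the start of the episode above 0.03 m).
It also fails if it takes over 64 s, if anything falls off the work surface, if the arm or the gripper's body presses on something with over 40 N, if the wrist force passes 120 N, or if a joint passes its speed limit or range.

## Working session

There is one attempt and no reset: what is moved stays moved. The work goes in short steps, Python scripts to look and compute and a tool call to move; the robot and the scene stay as the last step left them, time stands still between calls to the robot, and variables do not carry over. Pictures are saved under pics/ and viewed, at most 10 in all, crops included, and the job is handed in when it is done.

Besides the shell and the picture viewer there is one more tool, called as name(argument=value, ...) on one line, values as JSON. play_rows: Moves the arm, as the interface text tells. Its arguments: {"type":"object","properties":{"plan":{"type":"array"},"force":{"type":"number"}},"required":["plan"]}

```bash
mkdir -p pics; python3 - <<'E'
from workcell import *
import cv2,numpy as np
s=read_state();print(s,tip_reach)
for n in("scene","top"):
    c=camera(n);cv2.imwrite(f"pics/{n}0.png",cv2.resize(c["color"],(784,588),interpolation=cv2.INTER_CUBIC));print(n,c["mtx"],c["world_to_cam"])
    np.savez(f"{n}0.npz",**c)
E
```

```text
{'time': 0.0, 'qpos': array([-9.32300778e-01,  4.08219590e-02,  8.38103106e-02, -4.90893537e-04,
       -1.61548898e+00, -3.33706997e-01]), 'qvel': array([-0.00082267, -0.00151219,  0.00218399, -0.00026389,  0.00041696,
        0.00065062]), 'tau': array([ 7.51545613e-04, -3.68203783e+01,  3.47425568e+01,  6.93267614e+00,
       -5.32004415e-03,  1.10348270e-05]), 'tool_pos': array([ 180.09459692, -572.12600411,  302.86737985]), 'orientation': array([-1.51815665e-01,  9.88408426e-01,  8.67998250e-04, -1.81304682e-04]), 'contact_force': array([-0.65633639,  0.4734279 ,  0.0189582 ]), 'wrist_torque': array([-0.00164553, -0.01973143, -0.03450198]), 'grasp_force': 0.0, 'grip_width': 85.62815833023714} 72.6
scene [[385.30828405   0.         282.46616805]
 [  0.         385.30828405 216.81519751]
 [  0.           0.           1.        ]] [[-7.25146011e-01 -6.88376498e-01  1.73510805e-02  3.11233662e+02]
 [ 4.98006975e-01 -5.06872845e-01  7.03611379e-01 -3.81143875e+02]
 [-4.75554745e-01  5.18861944e-01  7.10373119e-01 -1.05252714e+03]
 [ 0.00000000e+00  0.00000000e+00  0.00000000e+00  1.00000000e+00]]
top [[449.15439608   0.         275.01096944]
 [  0.         449.15439608 211.43157207]
 [  0.           0.           1.        ]] [[ 2.56464668e-02 -9.99615614e-01 -1.05301307e-02 -4.48357636e+01]
 [ 9.85207654e-01  2.34886624e-02  1.69747345e-01 -5.37066146e+02]
 [-1.69434758e-01 -1.47277851e-02  9.85431355e-01 -1.46272262e+03]
 [ 0.00000000e+00  0.00000000e+00  0.00000000e+00  1.00000000e+00]]
```

View pics/scene0.png

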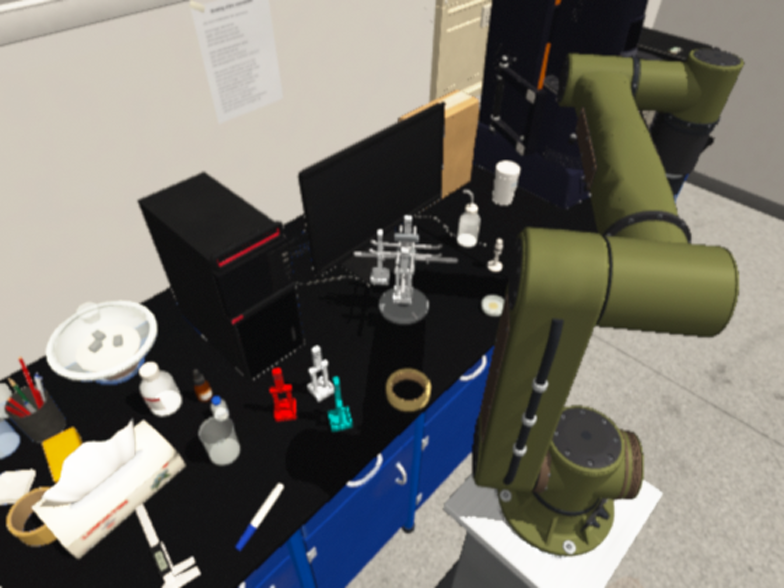

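View pics/top0.png

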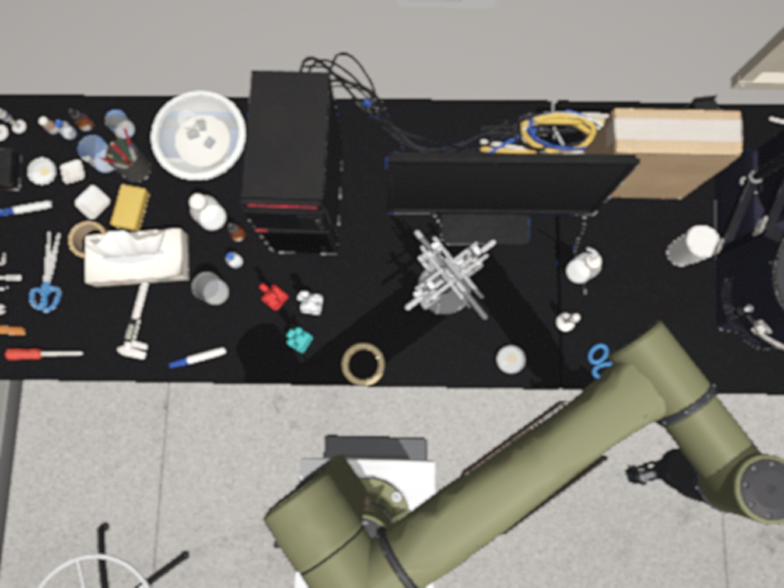

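The scene picture shows the tree foot at about (404,306), the grey carrier at (319,372) between the red and turquoise look-alikes, and the monitor behind the tree. In the top picture the crown is at about (450,272), the carrier at (311,303), the tape at (363,364), the dish at (511,359) and the spindle at (567,321). I'll enlarge the tree and the carrier.

```bash
cat > h.py <<'E'
import numpy as np,cv2
from workcell import *
def proj(c,P):
    P=np.atleast_2d(np.asarray(P,float));q=P@c["world_to_cam"][:3,:3].T+c["world_to_cam"][:3,3]
    q=q*[1,-1,-1];p=q@c["mtx"].T;return p[:,:2]/p[:,2:]
def atz(c,uv,z):
    R=c["world_to_cam"][:3,:3];t=c["world_to_cam"][:3,3]
    d=np.linalg.inv(c["mtx"])@[uv[0],uv[1],1];d=R.T@(d*[1,-1,-1]);o=-R.T@t
    return o+d*(z-o[2])/d[2]
def fish(c,P):
    P=np.atleast_2d(np.asarray(P,float));q=(P@c["world_to_cam"][:3,:3].T+c["world_to_cam"][:3,3])*[1,-1,-1]
    th=np.arctan2(np.hypot(q[:,0],q[:,1]),q[:,2]);n=np.hypot(q[:,0],q[:,1])+1e-9
    m=c["mtx"];return np.c_[m[0,2]+m[0,0]*th*q[:,0]/n,m[1,2]+m[1,1]*th*q[:,1]/n]
E
python3 - <<'E'
from h import *
t=np.load("top0.npz");s=np.load("scene0.npz")
for n,uv,z in(("foot",(447/1.4,293/1.4),14),("carrier",(311/1.4,303/1.4),60),("tape",(363/1.4,364/1.4),20),("dish",(511/1.4,359/1.4),10),("spin",(567/1.4,321/1.4),50)):print(n,atz(t,uv,z).round())
print("scene foot",atz(s,(404/1.4,306/1.4),14).round(),"carr base",atz(s,(320/1.4,390/1.4),5).round())
a=cv2.resize(t["color"][155:235,280:365],(400,376),interpolation=cv2.INTER_CUBIC)
a=cv2.resize(t["color"][155:235,280:360],(400,400),interpolation=cv2.INTER_CUBIC)
b=cv2.resize(s["color"][145:235,245:335],(400,400),interpolation=cv2.INTER_CUBIC)
c=cv2.resize(t["color"][195:235,200:240],(200,200),interpolation=cv2.INTER_CUBIC)
d=cv2.resize(s["color"][240:300,200:260],(200,200),interpolation=cv2.INTER_CUBIC)
im=np.zeros((600,800,3),np.uint8);im[:400,:400]=a;im[:400,400:]=b;im[400:,:200]=c;im[400:,400:600]=d
cv2.imwrite("pics/z0.png",im)
E
```

```text
foot [ 555. -183.   14.]
carrier [515. 144.  60.]
tape [376.  17.  20.]
dish [ 397. -338.   10.]
spin [ 487. -464.   50.]
scene foot [ 560. -170.   14.] carr base [520. 151.   5.]
```

View pics/z0.png

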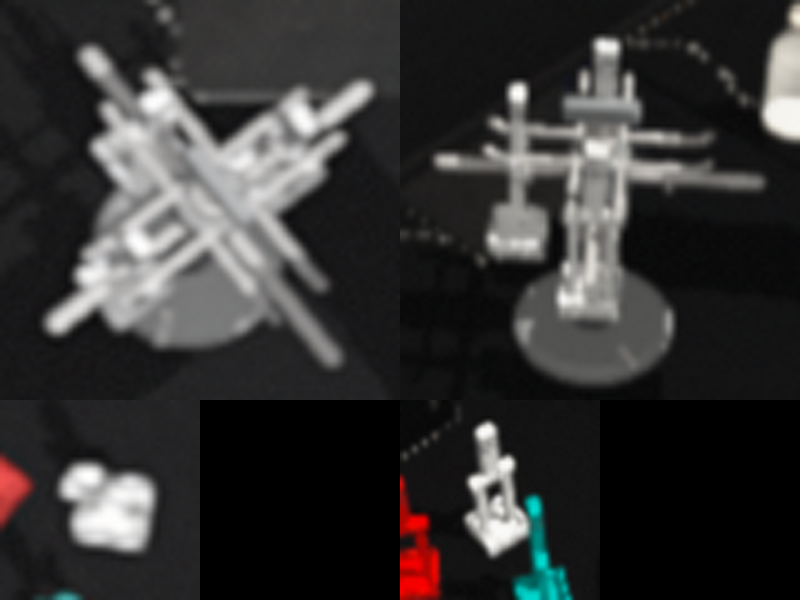

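The empty branch is the one ending at top crop (335,360), and at scene crop (762,183) where it has no carrier. The T-bar is at about (215,175) in the top crop. Light marks on the foot rim, which are pointer candidates, sit at top crop (165,325) and (245,322), and at scene crop (525,330), (628,355) and (668,322).

```bash
python3 - <<'E'
from h import *
from scipy.optimize import least_squares
t=np.load("top0.npz");s=np.load("scene0.npz")
T=lambda x,y:(280+x/5,155+y/5)
S=lambda x,y:(245+x/400*90,145+y/400*90)
def tri(a,b):
    return least_squares(lambda P:np.r_[proj(t,P)[0]-a,proj(s,P)[0]-b],[550,-180,150]).x
tip=tri(T(335,360),S(362,183));opp=tri(T(90,55),S(36,160))
print("tip",tip,"opp",opp)
for z in(150,160,170):
    p=[atz(t,T(*q),z) for q in((335,360),(90,55),(370,90),(55,325))];print(z,np.mean(p,0).round(),[np.hypot(*(q-np.mean(p,0))[:2]).round() for q in p],np.degrees(np.arctan2(*(p[0]-np.mean(p,0))[[1,0]])))
ax=np.mean(p,0)
print([atz(t,T(*q),14).round() for q in((165,325),(245,322))],[atz(s,S(x-400,y),14).round() for x,y in((525,330),(628,355),(668,322))])
print("foot rim centre scene",atz(s,S(194,320),14).round())
# carrier tab top / base
print("tab",tri((200+85/5,195+75/5),(200+86*.3,240+30*.3)))
print("bar ends", [tri((200+a/5,195+b/5),(200+c*.3,240+d*.3)) for a,b,c,d in()])
E
```

```text
tip [ 473.22938607 -254.89080621  169.08790103] opp [ 663.49253258 -100.81349264  170.6445165 ]
150 [ 572. -181.  150.] [np.float64(123.0), np.float64(124.0), np.float64(126.0), np.float64(125.0)] -141.28393904377225
160 [ 570. -180.  160.] [np.float64(122.0), np.float64(123.0), np.float64(125.0), np.float64(124.0)] -141.2839390437722
170 [ 568. -179.  170.] [np.float64(121.0), np.float64(122.0), np.float64(124.0), np.float64(123.0)] -141.28393904377222
[array([ 517., -162.,   14.]), array([ 520., -216.,   14.])] [array([ 598., -128.,   14.]), array([ 519., -166.,   14.]), array([ 521., -217.,   14.])]
foot rim centre scene [ 565. -176.   14.]
tab [519.88567956 148.1548702  148.00526056]
bar ends []
```

play_rows(plan=[[0,0,-1,-1,0],[0,0,-1,-1,0],[0,0,-1,-1,0],[0,0,-1,-0.1,0],[0,0,-1,0,0],[-1,0.1,0,0,0],[-1,0.1,0,0,0],[-1,0.1,0,0,0],[-1,0.1,0,0,0],[-1,0.1,0,0,0],[-1,0.1,0,0,0],[-1,0.1,0,0,0],[-1,0.1,0,0,0],[-1,0.1,0,0,0],[-1,0.1,0,0,0],[-1,0.1,0,0,0],[-1,0.1,0,0,0],[-1,0.1,0,0,0],[-1,0.1,0,0,0],[-1,0.1,0,0,0]], force=40)

```text
time: 1.77
tool_pos: [395.8, -360.2, 403.4]
orientation: [-0.332, 0.943, 0.0, -0.0]
contact_force: [0.4, -0.3, -0.3]
grip_width: 42.6
grasp_force: 0.0
```

play_rows(plan=[[-1,0.1,0,0,0],[-1,0.1,0,0,0],[-1,0.1,0,0,0],[-1,0.1,0,0,0],[-1,0.1,0,0,0],[-1,0.1,0,0,0],[-1,0.1,0,0,0],[-1,0.1,0,0,0],[0,0,0,0,0],[0,0,0,0,0]])

```text
time: 2.6
tool_pos: [510.4, -247.7, 403.0]
orientation: [-0.333, 0.943, 0.001, -0.001]
contact_force: [0.9, 0.3, -0.4]
grip_width: 42.2
grasp_force: 0.0
```

```bash
cat >> h.py <<'E'
from scipy.spatial.transform import Rotation as Ro
def units(target,s=None):
    s=s or read_state();R=Ro.from_quat(s["orientation"]).as_matrix()
    return (R.T@(np.asarray(target,float)-s["tool_pos"])/20).round(2)
def xang(s=None):
    s=s or read_state();R=Ro.from_quat(s["orientation"]).as_matrix();return np.degrees(np.arctan2(R[1,0],R[0,0]))%360
E
python3 - <<'E'
from h import *
s=read_state();print(s["time"],s["tool_pos"],xang(s),s["grip_width"],s["qpos"])
w=camera("wrist");np.savez("w1.npz",**w);print(w["mtx"],w["world_to_cam"])
cv2.imwrite("pics/w1.png",cv2.resize(w["color"],(784,588),interpolation=cv2.INTER_CUBIC))
E
```

```text
2.6 [ 510.39820933 -247.70456756  402.96526642] 218.86872518372996 42.24398906291111 [-9.83160858e-02 -1.17238511e-02  2.14088925e-01 -3.41300674e-04
 -1.79836147e+00 -7.94170464e-01]
[[325.1922621    0.         278.17067968]
 [  0.         325.1922621  216.64000862]
 [  0.           0.           1.        ]] [[-6.27920018e-01  7.78276546e-01  1.43850018e-03  5.13278050e+02]
 [-7.51605914e-01 -6.05920127e-01 -2.60670961e-01  2.93393226e+02]
 [-2.02002479e-01 -1.64761700e-01  9.65426631e-01 -4.11201695e+02]
 [ 0.00000000e+00  0.00000000e+00  0.00000000e+00  1.00000000e+00]]
```

View pics/w1.png

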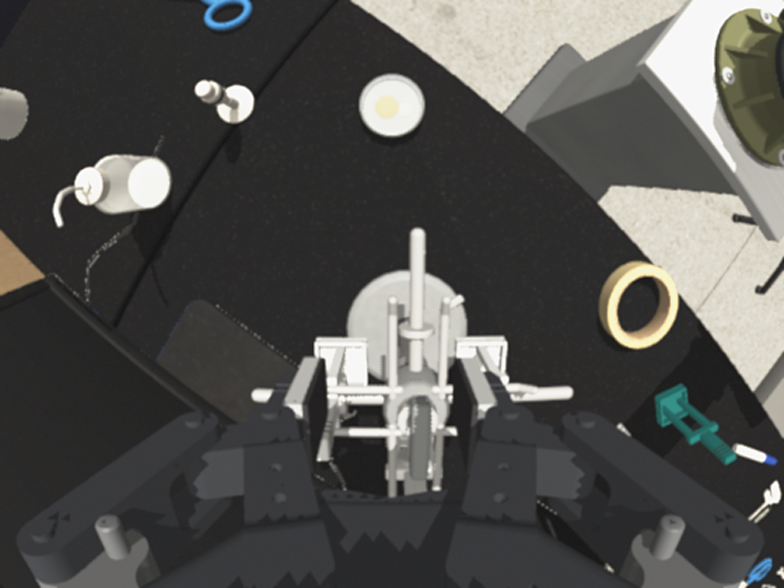

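The wrist view shows the empty branch tip at (417,233), the shoulder at (416,330), the foot pointer at (457,300), the T-bar around (418,440), the dish at (392,106) and the tape at (638,305).

```bash
cat >> h.py <<'E'
def fatz(c,uv,z):
    m=c["mtx"];d=np.array([(uv[0]-m[0,2])/m[0,0],(uv[1]-m[1,2])/m[1,1]]);th=np.hypot(*d)
    v=np.r_[d/th*np.sin(th),np.cos(th)]*[1,-1,-1];R=c["world_to_cam"][:3,:3];o=-R.T@c["world_to_cam"][:3,3];v=R.T@v
    return o+v*(z-o[2])/v[2]
E
python3 - <<'E'
from h import *
w=np.load("w1.npz");f=lambda x,y,z:fatz(w,(x/1.4,y/1.4),z).round(1)
print("pointer",f(452,303,16),f(463,296,16))
for z in(155,162,169):print("tip",f(417,233,z),"shoulder top",f(416,326,z+8))
print("rim L R T",f(347,325,14),f(467,325,14),f(404,271,14))
print("tbar near end",f(418,403,235),f(412,403,235),f(427,403,235),"far",f(418,470,235))
A=np.array([568,-178])
# foot rim circle fit by projection
th=np.radians(np.arange(0,360,60))
for A in((568,-178),(572,-181)):print((fish(w,np.c_[A[0]+65*np.cos(th),A[1]+65*np.sin(th),14+0*th])*1.4).round(),(fish(w,[[*A,235]])*1.4).round())
E
```

```text
pointer [ 514.  -160.8   16. ] [ 501.  -156.7   16. ]
tip [ 474.4 -252.2  155. ] shoulder top [ 525.7 -211.2  163. ]
tip [ 474.1 -253.   162. ] shoulder top [ 524.2 -213.   170. ]
tip [ 473.8 -253.9  169. ] shoulder top [ 522.7 -214.8  177. ]
rim L R T [ 602.6 -231.2   14. ] [ 522.4 -131.5   14. ] [ 519.6 -221.1   14. ]
tbar near end [ 546.1 -197.9  235. ] [ 548.3 -200.6  235. ] [ 542.8 -193.7  235. ] far [ 583.2 -166.2  235. ]
[[369. 374.]
 [427. 382.]
 [466. 339.]
 [446. 284.]
 [384. 275.]
 [346. 322.]] [[419. 445.]]
[[364. 375.]
 [422. 384.]
 [461. 341.]
 [442. 286.]
 [380. 276.]
 [341. 323.]] [[412. 447.]]
```

play_rows(plan=[[-0.9,0.18,0,0,0],[-0.9,0.18,0,0,0],[-0.9,0.18,0,0,0],[-0.9,0.18,0,0,0],[-0.9,0.18,0,0,0],[0,0,0.8,0,0],[0,0,0.8,0,0],[0,0,0.8,0,0],[0,0,0.8,0,0],[0,0,0.7,0,0],[0,0,0.7,0,0],[0,0,0.7,0,0],[0,0,0.7,0,0],[0,0,0,0,0]])

```text
time: 3.82
tool_pos: [567.9, -178.0, 280.5]
orientation: [-0.332, 0.943, 0.001, -0.002]
contact_force: [0.3, 1.0, -0.6]
grip_width: 42.8
grasp_force: 0.0
```

play_rows(plan=[[0,0,0,0,-1],[0,0,0,0,-1],[0,0,0,0,-1],[0,0,0,0,-1],[0,0,0,0,-1],[0,0,0,0,-1],[0,0,0,0,-1],[0,0,0,0,-1]], force=30)

```text
time: 4.48
tool_pos: [568.1, -177.3, 285.3]
orientation: [-0.332, 0.943, 0.001, -0.0]
contact_force: [-6.6, 4.7, 1.9]
grip_width: 13.5
grasp_force: 29.2
```

play_rows(plan=[[0,0.1,0,0.3,-1],[0,0,0,0.5,-1],[0,0,0,0.5,-1],[0,0,0,0.5,-1],[0,0,0,0.5,-1],[0,0,0,0.5,-1],[0,0,0,0.5,-1],[0,0,0,0.5,-1],[0,0,0,0.5,-1],[0,0,0,0.5,-1],[0,0,0,0.5,-1],[0,0,0,0.5,-1],[0,0,0,0.5,-1],[0,0,0,0.5,-1],[0,0,0,0.5,-1],[0,0,0,0.5,-1],[0,0,0,0.5,-1],[0,0,0,0.4,-1],[0,0,0,0,-1],[0,0,0,0,-1]])

```text
time: 6.15
tool_pos: [567.8, -177.2, 285.3]
orientation: [0.182, 0.983, -0.0, 0.001]
contact_force: [2.0, -3.7, 0.1]
grip_width: 13.5
grasp_force: 29.8
```

```bash
python3 - <<'E'
from h import *
s=read_state();print(s["time"],s["tool_pos"],xang(s),s["wrist_torque"],s["qpos"])
E
```

```text
6.15 [ 567.7906626  -177.16635871  285.31813019] 159.01043349903657 [-1.46181034 -0.41725105  0.08504328] [ 3.49412406e-02  2.33053243e-02  3.33594088e-02  1.43584278e-03
 -1.57878370e+00 -1.97206229e+00]
```

play_rows(plan=[[0,0,0,-0.27,-1],[0,0,0,-0.27,-1],[0,0,0,0,-1],[0,0,0,0,-0.1],[0,0,0,0,-0.1],[0,0,0,0,-0.1],[0,0,0,0,-0.1],[0,0,-0.5,0,-0.1],[0,0,-1,0,-0.1],[0,0,-1,0,-0.1],[0,0,-1,0,-0.1],[0.8,0,-1,0,0],[0.8,0,-1,0,0],[0.8,0,0,0,0],[0.8,0,0,0,0],[0,0,0,0,0]])

```text
time: 7.48
tool_pos: [504.7, -157.0, 396.6]
orientation: [0.15, 0.989, 0.0, 0.002]
contact_force: [0.2, -0.8, 0.7]
grip_width: 42.7
grasp_force: 0.0
```

```bash
python3 - <<'E'
from h import *
s=read_state();print(s["time"],s["tool_pos"],xang(s),s["qpos"])
w=camera("wrist");np.savez("w2.npz",**w)
cv2.imwrite("pics/w2.png",cv2.resize(w["color"],(784,588),interpolation=cv2.INTER_CUBIC))
E
```

```text
7.4833 [ 504.7368496  -156.99849308  396.64903902] 162.69909898730873 [ 7.93807815e-02 -1.21675789e-01  9.76765136e-02  1.06199564e-04
 -1.78630876e+00 -1.95210948e+00]
```

View pics/w2.png

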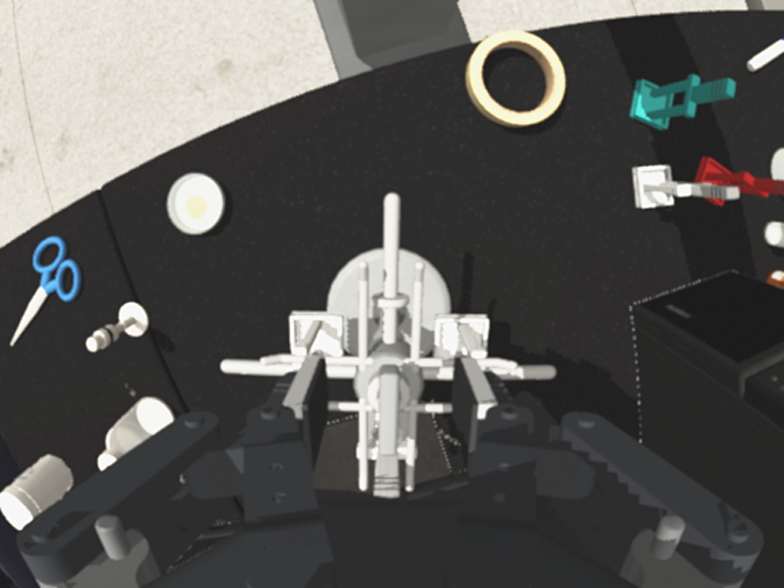

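The branch (tip (391,197), shoulder (391,302)) now covers the pointer, so it is aligned. The carrier tray has corners at about (632,168), (672,166), (676,206), (636,209). Next I'll work out the carrier pose and the branch height.

```bash
python3 - <<'E'
from h import *
w=np.load("w2.npz");f=lambda x,y,z:fatz(w,(x/1.4,y/1.4),z).round(1)
A=np.array([567.8,-177.2])
for z in(145,155,165,175):
    p=f(391,195,z);d=p[:2]-A;print(z,p,np.hypot(*d),np.degrees(np.arctan2(d[1],d[0])))
q=[f(x,y,14) for x,y in((632,168),(672,166),(676,206),(636,209))];print(q,np.mean(q,0))
for i in range(4):
    e=q[(i+1)%4]-q[i];print(np.hypot(*e[:2]),np.degrees(np.arctan2(e[1],e[0])))
print("tape",f(516,78,12),"red base",f(722,172,10),"turq",f(654,104,10))
c=np.mean(q,0);print("tab px",fish(w,[[c[0],c[1],146],[c[0],c[1],88]])*1.4)
E
```

```text
145 [ 451.9 -139.   145. ] 122.03298734358671 161.75806551138035
155 [ 451.6 -138.9  155. ] 122.34921331990648 161.7575666411821
165 [ 451.3 -138.9  165. ] 122.6341714205302 161.80144294359616
175 [ 450.9 -138.8  175. ] 123.04539812605749 161.81537809924785
[array([494.1, 121.4,  14. ]), array([502.7, 176.4,  14. ]), array([548.3, 171.4,  14. ]), array([539. , 115.6,  14. ])] [521.025 146.2    14.   ]
55.66830336915253 81.11298524445726
45.87330378335527 -6.257434298146213
56.569691531773444 -99.46232220802557
45.273060422286434 172.6395228690481
tape [374.4  17.9  12. ] red base [524.5 256.7  10. ] turq [430.3 174.4  10. ]
tab px [[731.30677655 194.50908266]
 [693.5746051  190.57789315]]
```

play_rows(plan=[[0.36,0.98,0,0,0],[0.36,0.98,0,0,0],[0.36,0.98,0,0,0],[0.36,0.98,0,0,0],[0.36,0.98,0,0,0],[0.36,0.98,0,0,0],[0.36,0.98,0,0,0],[0.36,0.98,0,0,0],[0.36,0.98,0,0,0],[0.36,0.98,0,0,0],[0.36,0.98,0.8,0,0],[0.36,0.98,0.8,0,0],[0.36,0.98,0.8,0,0],[0.36,0.98,0.8,0,0],[0.36,0.98,0.8,0,0],[0,0,0.8,0,0],[0,0,0,0,0]])

```text
time: 8.95
tool_pos: [490.2, 156.5, 293.9]
orientation: [0.15, 0.989, -0.002, -0.003]
contact_force: [0.0, -1.2, -0.4]
grip_width: 43.0
grasp_force: 0.0
```

```bash
python3 - <<'E'
from h import *
s=read_state();print(s["time"],s["tool_pos"],xang(s),s["qpos"])
w=camera("wrist");np.savez("w3.npz",**w)
cv2.imwrite("pics/w3.png",cv2.resize(w["color"],(784,588),interpolation=cv2.INTER_CUBIC))
E
```

```text
8.95 [490.17610824 156.48824448 293.89832426] 162.77577856456773 [ 6.99797278e-01 -1.84802627e-01 -1.45867535e-01 -1.84289153e-03
 -1.61612806e+00 -2.57127962e+00]
```

View pics/w3.png

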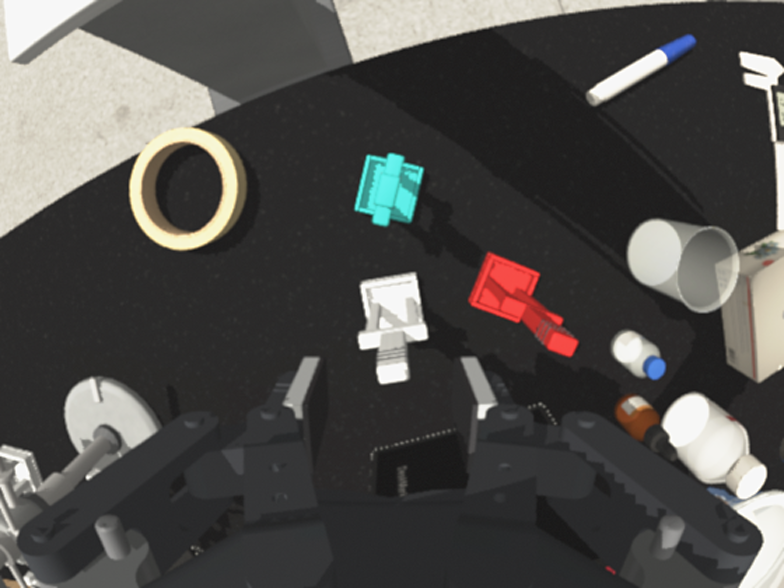

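The carrier's top bar runs from (358,340) to (427,330), its tab top is at (393,370), and the tray's front edge runs from (360,286) to (415,273).

```bash
python3 - <<'E'
from h import *
w=np.load("w3.npz");f=lambda x,y,z:fatz(w,(x/1.4,y/1.4),z)
a,b=f(358,334,88),f(427,323,88);e=b-a;print("bar top front edge",a,b,(a+b)/2,np.hypot(*e[:2]),np.degrees(np.arctan2(e[1],e[0])))
a,b=f(360,286,14),f(415,273,14);e=b-a;print("tray edge",a,b,(a+b)/2,np.hypot(*e[:2]),np.degrees(np.arctan2(e[1],e[0])))
q=[f(*p,146) for p in((377,362),(408,360),(410,379),(379,382))];print("tab",np.mean(q,0),q)
t=np.mean(q,0)
print("units at current ori", units([t[0],t[1],184]))
s=read_state();s["orientation"]=(Ro.from_euler('z',9.3,degrees=True)*Ro.from_quat(s["orientation"])).as_quat();print(xang(s),units([t[0],t[1],184],s))
E
```

```text
bar top front edge [511.36239513 127.95165404  88.        ] [517.2778868  172.21137051  88.        ] [514.32014096 150.08151227  88.        ] 44.65328144637343 82.38730098308965
tray edge [496.20434768 129.11282204  14.        ] [498.98095358 173.5214403   14.        ] [497.59265063 151.31713117  14.        ] 44.49533589098907 86.42229401368304
tab [518.53019359 149.26063748 146.        ] [array([511.25754423, 142.58741907, 146.        ]), array([514.90026281, 158.18682448, 146.        ]), array([525.54892474, 156.14870584, 146.        ]), array([522.41404259, 140.11960053, 146.        ])]
units at current ori [-1.44  0.12  5.61]
172.02648594351749 [-1.44 -0.11  5.61]
```

play_rows(plan=[[0,0,0,-0.7,0],[0,0,0,-0.7,0],[-0.75,-0.05,0,0,0],[-0.7,-0.05,0,0,0],[0,0,0.8,0,0],[0,0,0.8,0,0],[0,0,0.8,0,0],[0,0,0.8,0,0],[0,0,0.8,0,0],[0,0,0.8,0,0],[0,0,0.5,0,0],[0,0,0.2,0,0],[0,0,0,0,0],[0,0,0,0,0]])

```text
time: 10.17
tool_pos: [519.9, 149.5, 189.2]
orientation: [0.067, 0.998, 0.0, 0.001]
contact_force: [0.5, 0.6, 0.4]
grip_width: 42.9
grasp_force: 0.0
```

play_rows(plan=[[0,0,0,0,-0.3],[0,0,0,0,-0.5],[0,0,0,0,-1],[0,0,0,0,-1],[0,0,0,0,-1],[0,0,0,0,-1],[0,0,0,0,-1],[0,0,0,0,-1]], force=40)

```text
time: 10.83
tool_pos: [519.7, 149.6, 188.9]
orientation: [0.067, 0.998, 0.0, 0.001]
contact_force: [-0.8, -0.4, 6.9]
grip_width: 14.9
grasp_force: 40.4
```

```bash
python3 - <<'E'
from h import *
s=read_state();print(s["time"],s["tool_pos"],xang(s),s["grip_width"],s["contact_force"])
w=camera("wrist");np.savez("w4.npz",**w)
cv2.imwrite("pics/w4.png",cv2.resize(w["color"],(784,588),interpolation=cv2.INTER_CUBIC))
E
```

```text
10.8333 [519.69511494 149.59678235 188.8989088 ] 172.30403000902123 14.917062751465673 [-0.77237302 -0.43781694  6.94253089]
```

View pics/w4.png

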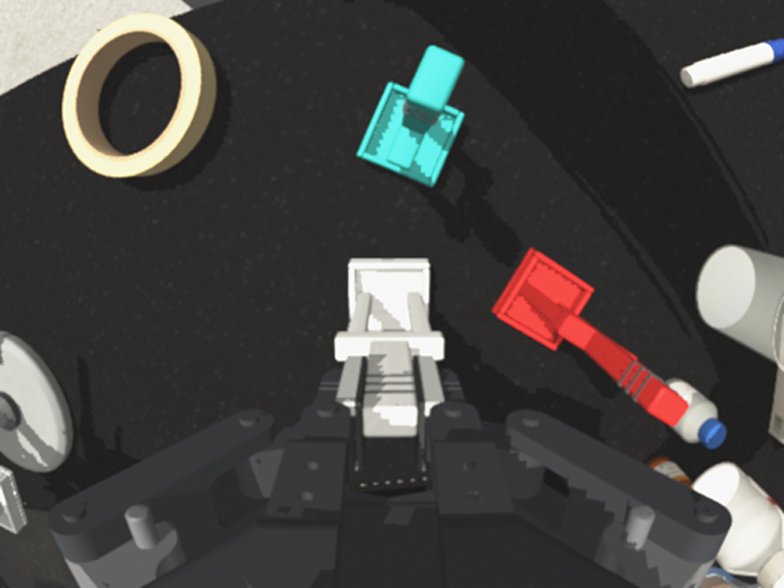

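The carrier is gripped square, with the tab centred between the fingers. I'll lift it, turn it to match the branch and carry it to a point in front of the tip.

play_rows(plan=[[0,0,-0.5,0,-1],[0,0,-0.8,0,-1],[0,0,-0.8,0.2,-1],[0,0,-0.8,0.3,-1],[0,0,-0.8,0.3,-1],[0,0,-0.8,0.3,-1],[0,0,-0.8,0.3,-1],[0,0,-0.8,0,-1],[0.1,-0.4,0,0,-1],[0.1,-0.9,0,0,-1],[0.1,-0.9,0,0,-1],[0.1,-0.9,0,0,-1],[0.1,-0.9,0,0,-1],[0.1,-0.9,0,0,-1],[0.1,-0.9,0,0,-1],[0.1,-0.9,0,0,-1],[0.1,-0.9,0,0,-1],[0.1,-0.9,0,0,-1]])

```text
time: 12.38
tool_pos: [448.6, -7.6, 308.6]
orientation: [0.15, 0.989, 0.0, -0.001]
contact_force: [-0.3, -0.6, -1.9]
grip_width: 15.3
grasp_force: 39.7
```

play_rows(plan=[[0.1,-0.9,0,0,-1],[0.1,-0.9,0,0,-1],[0.1,-0.9,0,0,-1],[0.1,-0.9,0,0,-1],[0.1,-0.9,0,0,-1],[0,-0.9,0,0,-1],[0,-0.6,0,0,-1],[0,-0.4,0,0,-1],[0,0,0,0,-1],[0,0,0,0,-1],[0,0,0,0,-1]])

```text
time: 13.3
tool_pos: [402.0, -125.5, 309.4]
orientation: [0.15, 0.989, 0.0, -0.0]
contact_force: [-0.2, 0.6, -1.2]
grip_width: 15.2
grasp_force: 39.7
```

```bash
python3 - <<'E'
from h import *
s=read_state();print(s["time"],s["tool_pos"],xang(s),s["grip_width"],s["contact_force"],s["qpos"][5])
print("to approach",units([403.6,-126,311]))
w=camera("wrist");np.savez("w5.npz",**w);c=camera("scene");np.savez("s5.npz",**c)
im=np.zeros((600,800,3),np.uint8)
im[:420,:400]=cv2.resize(w["color"],(560,420))[:, 80:480]
im[:600,400:]=cv2.resize(c["color"][130:260,240:327],(400,600),interpolation=cv2.INTER_CUBIC)
cv2.imwrite("pics/w5.png",im)
E
```

```text
13.3 [ 401.98017278 -125.53847996  309.43940911] 162.69122158622594 15.219311489075986 [-0.15989421  0.60772174 -1.21145301] -2.055306202228485
to approach [-0.08  0.   -0.08]
```

View pics/w5.png

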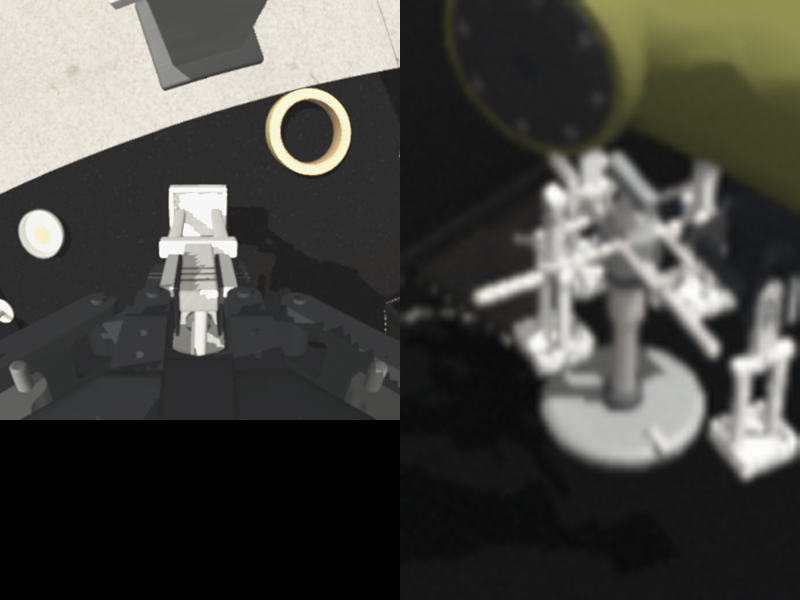

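The scene crop shows the branch tip at (713,350), lined up with the pointer at (655,440), and the carrier hanging upright in front of it with its bar at about (763,358). I'll get the branch height from the tip and compare it with the carrier's window.

```bash
python3 - <<'E'
from h import *
c=np.load("s5.npz");a=np.radians(162.7)
crop=lambda p:np.c_[400+(p[:,0]-240)/.2175,(p[:,1]-130)*600/130]
for z in(135,145,155,165,175):print(z,crop(proj(c,[[567.8+124*np.cos(a),-177.2+124*np.sin(a),z],[567.8+56*np.cos(a),-177.2+56*np.sin(a),z]])).round())
t=np.array([402,-125.5]);y=np.array([.297,.955])
print("bar bottom ends",crop(proj(c,[[*(t+22*y),198.5],[*(t-22*y),198.5]])).round(),"tray bottom",crop(proj(c,[[*(t-22*y+22*np.array([-.955,.297])),120.5]])).round(), "ptr",crop(proj(c,[[567.8+66*np.cos(a),-177.2+66*np.sin(a),17]])).round())
E
```

```text
135 [[715. 388.]
 [666. 330.]]
145 [[716. 378.]
 [666. 319.]]
155 [[717. 368.]
 [667. 309.]]
165 [[718. 357.]
 [668. 299.]]
175 [[719. 347.]
 [668. 288.]]
bar bottom ends [[733. 378.]
 [789. 356.]] tray bottom [[796. 458.]] ptr [[665. 450.]]
```

play_rows(plan=[[-0.2,0,0,0,-1],[-0.3,0,0,0,-1],[-0.4,0,0,0,-1],[-0.5,0,0,0,-1],[-0.5,0,0,0,-1],[-0.5,0,0,0,-1],[-0.5,0,0,0,-1],[-0.4,0,0,0,-1],[-0.2,0,0,0,-1],[0,0,0,0,-1],[0,0,0,0,-1],[0,0,0.15,0,-1],[0,0,0.15,0,-1],[0,0,0.15,0,-1],[0,0,0.1,0,-1],[0,0,0,0,-1],[0,0,0,0,-1]])

```text
time: 14.82
tool_pos: [468.7, -146.8, 298.8]
orientation: [0.151, 0.989, 0.0, -0.0]
contact_force: [0.6, -0.3, -1.2]
grip_width: 14.9
grasp_force: 39.7
```

```bash
python3 - <<'E'
from h import *
s=read_state();a=np.radians(162.7);d=s["tool_pos"][:2]-[567.8,-177.2];u=np.array([np.cos(a),np.sin(a)])
print(s["time"],s["tool_pos"],d@u,d[1]*u[0]-d[0]*u[1],s["contact_force"],s["wrist_torque"])
E
```

```text
14.8167 [ 468.6521917  -146.75570638  298.80609976] 103.71580870442351 0.4170488919510902 [ 0.60002092 -0.25893263 -1.22866013] [-0.03990885 -0.03635589 -0.02348912]
```

play_rows(plan=[[0,0,0.07,0,-1],[0,0,0.07,0,-1],[0,0,0.07,0,-1],[0,0,0.04,0,-1],[0,0,0,0,-1],[0,0,0,0,-1]])

```text
time: 15.32
tool_pos: [468.8, -146.8, 293.8]
orientation: [0.151, 0.989, -0.0, -0.0]
contact_force: [-0.0, 0.4, -1.9]
grip_width: 15.1
grasp_force: 39.7
```

play_rows(plan=[[0,0,0.05,0,-1],[0,0,0.05,0,-1],[0,0,0,0,-1],[0,0,0,0,-1]])

```text
time: 15.65
tool_pos: [468.8, -146.8, 291.8]
orientation: [0.151, 0.989, 0.0, -0.0]
contact_force: [-0.1, -0.2, -1.1]
grip_width: 15.2
grasp_force: 39.7
```

play_rows(plan=[[0,0,0.05,0,-1],[0,0,0.05,0,-1],[0,0,0,0,-1],[0,0,0,0,-1]])

```text
time: 15.98
tool_pos: [468.7, -146.8, 289.8]
orientation: [0.151, 0.989, -0.0, -0.0]
contact_force: [-0.4, -0.2, -1.7]
grip_width: 15.3
grasp_force: 39.7
```

play_rows(plan=[[0,0,0.05,0,-1],[0,0,0,0,-1],[0,0,0,0,-1]])

```text
time: 16.23
tool_pos: [468.7, -146.8, 288.8]
orientation: [0.151, 0.989, 0.0, -0.0]
contact_force: [-0.6, 0.3, -0.9]
grip_width: 15.2
grasp_force: 39.7
```

play_rows(plan=[[0,0,0.05,0,-1],[0,0,0,0,-1],[0,0,0,0,-1]])

```text
time: 16.48
tool_pos: [468.8, -146.8, 287.8]
orientation: [0.151, 0.989, 0.0, -0.0]
contact_force: [-0.3, 0.6, -2.2]
grip_width: 15.4
grasp_force: 39.7
```

play_rows(plan=[[0,0,0.05,0,-1],[0,0,0,0,-1],[0,0,0,0,-1]])

```text
time: 16.73
tool_pos: [468.7, -146.8, 286.8]
orientation: [0.151, 0.989, 0.0, -0.0]
contact_force: [0.3, 0.9, -1.3]
grip_width: 15.3
grasp_force: 39.7
```

play_rows(plan=[[0,0,0.05,0,-1],[0,0,0,0,-1],[0,0,0,0,-1]])

```text
time: 16.98
tool_pos: [468.8, -146.8, 285.8]
orientation: [0.151, 0.989, 0.0, -0.0]
contact_force: [-0.3, -0.1, -1.7]
grip_width: 15.4
grasp_force: 39.7
```

play_rows(plan=[[0,0,0.05,0,-1],[0,0,0,0,-1],[0,0,0,0,-1]])

```text
time: 17.23
tool_pos: [468.8, -146.8, 284.8]
orientation: [0.151, 0.989, 0.0, -0.0]
contact_force: [0.4, 1.0, -1.1]
grip_width: 15.1
grasp_force: 39.7
```

play_rows(plan=[[0,0,0.05,0,-1],[0,0,0,0,-1],[0,0,0,0,-1]])

```text
time: 17.48
tool_pos: [468.8, -146.8, 283.8]
orientation: [0.151, 0.989, 0.0, -0.0]
contact_force: [0.7, 0.9, -1.0]
grip_width: 15.3
grasp_force: 39.7
```

play_rows(plan=[[0,0,0.05,0,-1],[0,0,0,0,-1],[0,0,0,0,-1]])

```text
time: 17.73
tool_pos: [468.8, -146.8, 283.5]
orientation: [0.151, 0.989, -0.0, 0.0]
contact_force: [-1.4, 0.4, 2.8]
grip_width: 15.4
grasp_force: 40.2
```

play_rows(plan=[[0,0,0.05,0,-1],[0,0,0,0,-1],[0,0,0,0,-1]])

```text
time: 17.98
tool_pos: [468.8, -146.9, 283.4]
orientation: [0.151, 0.989, -0.0, 0.001]
contact_force: [-1.9, 1.6, 5.9]
grip_width: 15.0
grasp_force: 40.8
```

play_rows(plan=[[0,0,0.05,0,-1],[0,0,0,0,-1],[0,0,0,0,-1]])

```text
time: 18.23
tool_pos: [468.8, -147.1, 283.2]
orientation: [0.151, 0.989, -0.0, 0.001]
contact_force: [-2.3, 2.2, 10.6]
grip_width: 15.6
grasp_force: 41.2
```

play_rows(plan=[[0,0,0.05,0,-1],[0,0,0,0,-1],[0,0,0,0,-1]])

```text
time: 18.48
tool_pos: [468.8, -147.2, 283.2]
orientation: [0.151, 0.989, -0.0, 0.002]
contact_force: [-5.5, 2.7, 12.8]
grip_width: 15.0
grasp_force: 41.6
```

The branch took the carrier at TCP z of about 283.6. I'll ease off to roughly 6 N and slide in.

play_rows(plan=[[0,0,-0.05,0,-1],[0,0,-0.05,0,-1],[0,0,0,0,-1],[-0.1,0,0,0,-1],[-0.15,0,0,0,-1],[-0.15,0,0,0,-1],[-0.15,0,0,0,-1],[0,0,0,0,-1]])

```text
time: 19.15
tool_pos: [479.3, -150.5, 283.3]
orientation: [0.151, 0.989, -0.0, 0.0]
contact_force: [-2.8, 0.3, 6.9]
grip_width: 15.3
grasp_force: 40.8
```

```bash
cat > r.py <<'E'
from h import *
s=read_state();a=np.radians(162.7);d=s["tool_pos"][:2]-[567.8,-177.2];u=np.array([np.cos(a),np.sin(a)])
R=Ro.from_quat(s["orientation"]).as_matrix()
print(s["time"],s["tool_pos"],"r",d@u,"lat",d[1]*u[0]-d[0]*u[1],"F tool",R.T@s["contact_force"],s["wrist_torque"],xang(s))
E
python3 r.py
```

```text
19.15 [ 479.28903145 -150.52236637  283.29453883] r 92.44006103893965 lat 0.8501793147234089 F tool [ 2.77409432 -0.51679894 -6.89630623] [0.15409984 1.12920358 0.01662254] 162.6643682001823
```

play_rows(plan=[[-0.15,0,0,0,-1],[-0.15,0,0,0,-1],[-0.15,0,0,0,-1],[-0.15,0,0,0,-1],[-0.15,0,0,0,-1],[-0.15,0,0,0,-1],[-0.15,0,0,0,-1],[0,0,0,0,-1]])

```text
time: 19.82
tool_pos: [499.3, -156.8, 283.3]
orientation: [0.151, 0.989, -0.001, 0.0]
contact_force: [-2.9, 0.5, 7.3]
grip_width: 15.5
grasp_force: 40.8
```

```bash
python3 r.py
```

```text
19.8167 [ 499.33648004 -156.78616656  283.31493911] r 71.43684620073407 lat 0.8690026901571422 F tool [ 2.95109976 -0.36307166 -7.27311775] [0.12521764 1.14908502 0.00311012] 162.6651633081269
```

play_rows(plan=[[-0.1,0,0,0,-1],[-0.1,0,0,0,-1],[-0.1,0,0,0,-1],[-0.05,0,0,0,-1],[0,0,0,0,-1]])

```text
time: 20.23
tool_pos: [505.6, -158.8, 283.3]
orientation: [0.151, 0.989, -0.0, -0.0]
contact_force: [-5.0, 1.5, 7.4]
grip_width: 15.2
grasp_force: 41.1
```

play_rows(plan=[[-0.05,0,0,0,-1],[-0.05,0,0,0,-1],[0,0,0,0,-1]])

```text
time: 20.48
tool_pos: [507.4, -159.3, 283.3]
orientation: [0.151, 0.989, -0.0, -0.0]
contact_force: [-5.5, 1.2, 8.4]
grip_width: 15.0
grasp_force: 41.0
```

play_rows(plan=[[-0.05,0,0,0,-1],[0,0,0,0,-1]])

```text
time: 20.65
tool_pos: [508.4, -159.6, 283.3]
orientation: [0.151, 0.989, -0.0, -0.0]
contact_force: [-4.8, 1.1, 9.0]
grip_width: 14.9
grasp_force: 41.0
```

play_rows(plan=[[-0.05,0,0,0,-1],[0,0,0,0,-1],[0,0,0,0,-1]])

```text
time: 20.9
tool_pos: [509.3, -159.9, 283.3]
orientation: [0.151, 0.989, -0.0, -0.0]
contact_force: [-4.2, 1.9, 8.0]
grip_width: 15.0
grasp_force: 41.0
```

play_rows(plan=[[-0.05,0,0,0,-1],[0,0,0,0,-1],[0,0,0,0,-1]])

```text
time: 21.15
tool_pos: [510.1, -160.1, 283.3]
orientation: [0.151, 0.989, -0.0, -0.0]
contact_force: [-6.2, 2.4, 8.6]
grip_width: 15.4
grasp_force: 41.1
```

```bash
python3 r.py
```

```text
21.15 [ 510.05324544 -160.14034018  283.26293249] r 60.207451743149115 lat 0.8845394135788212 F tool [ 6.63384309  0.42364071 -8.62734607] [ 0.92449302  2.4479772  -0.02733654] 162.6688677567884
```

play_rows(plan=[[-0.05,0,0,0,-1],[0,0,0,0,-1],[0,0,0,0,-1]])

```text
time: 21.4
tool_pos: [510.8, -160.4, 283.3]
orientation: [0.151, 0.989, -0.0, -0.001]
contact_force: [-8.1, 2.6, 9.0]
grip_width: 15.4
grasp_force: 41.2
```

```bash
python3 r.py
```

```text
21.4 [ 510.79309358 -160.44102576  283.29805712] r 59.41165740165804 lat 0.9516099713145074 F tool [ 8.52280603  0.0374079  -9.00225756] [ 0.96184691  2.80061789 -0.06145101] 162.67097347314396
```

play_rows(plan=[[0.05,0,-0.05,0,-1],[0,0,0,0,-1],[0,0,0,0,-0.55],[0,0,0,0,-0.4],[0,0,0,0,-0.3],[0,0,0,0,-0.3],[0,0,0,0,-0.3],[0,0,0,0,-0.3]])

```text
time: 22.07
tool_pos: [510.9, -159.8, 282.7]
orientation: [0.151, 0.989, 0.0, -0.0]
contact_force: [0.4, 0.0, -0.5]
grip_width: 29.8
grasp_force: 0.0
```

```bash
python3 - <<'E'
exec(open("r.py").read())
w=camera("wrist");np.savez("w6.npz",**w);c=camera("scene")
im=np.zeros((600,800,3),np.uint8)
im[:420,:400]=cv2.resize(w["color"],(560,420))[:, 80:480]
im[:600,400:]=cv2.resize(c["color"][130:260,240:327],(400,600),interpolation=cv2.INTER_CUBIC)
cv2.imwrite("pics/w6.png",im)
E
```

```text
22.0667 [ 510.88724442 -159.8204436   282.66094088] r 59.50631141627712 lat 0.33110436471006466 F tool [-0.41929752  0.1668915   0.5182747 ] [-0.01140019 -0.00178279  0.00194349] 162.67671213738242
```

View pics/w6.png

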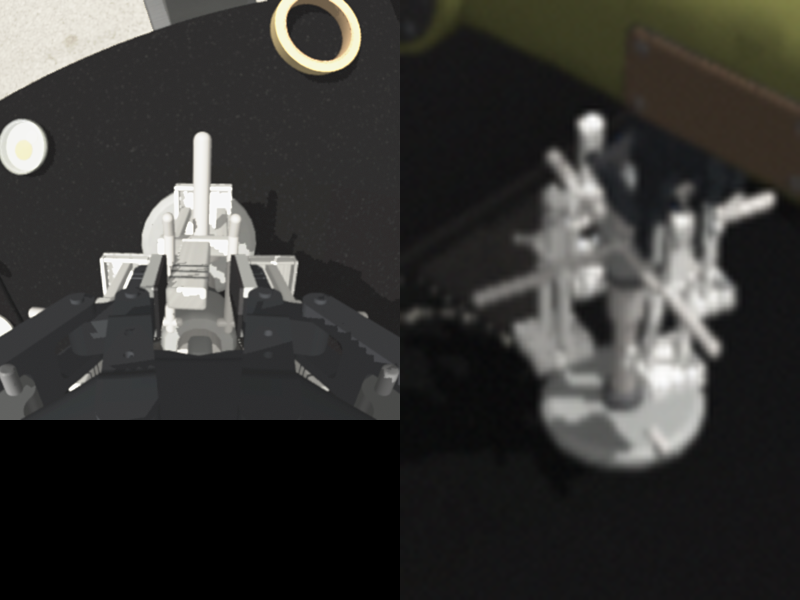

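The carrier hangs on the branch with its bar under the rails at about (200,243) and the fingers clear of it. I'll retract straight up, then measure how well it is seated.

play_rows(plan=[[0,0,-0.3,0,-0.3],[0,0,-0.6,0,-0.3],[0,0,-0.8,0,-0.3],[0,0,-0.8,0,-0.3],[0,0,-0.8,0,-0.3],[0,0,-0.8,0,-0.3],[0,0,-0.8,0,-0.3],[0,0,0,0,-0.3],[0,0,0,0,-0.3]])

```text
time: 22.92
tool_pos: [510.9, -160.0, 382.9]
orientation: [0.151, 0.989, 0.0, 0.001]
contact_force: [0.2, 0.0, -0.3]
grip_width: 29.4
grasp_force: 0.0
```

```bash
python3 - <<'E'
exec(open("r.py").read())
w=camera("wrist");np.savez("w7.npz",**w)
im=cv2.resize(w["color"][120:330,140:420],(800,600),interpolation=cv2.INTER_CUBIC)
zt=172.7
P=lambda r,l,z:[567.8+r*np.cos(a)-l*np.sin(a),-177.2+r*np.sin(a)+l*np.cos(a),z]
q=lambda p:(fish(w,[p])[0]-[140,120])*800/280
for n,p in(("tip",P(125,0,zt-5)),("tab top",P(61,0,zt+68)),("bar front top edge L",P(66,22,zt+10)),("R",P(66,-22,zt+10)),("mark70 L",P(70,22,zt+10)),("tray front",P(83,0,zt-64))):print(n,q(p).round())
cv2.imwrite("pics/w7.png",im)
E
```

```text
22.9167 [ 510.94993929 -159.98079775  382.88258684] r 59.398767513512745 lat 0.46556033387127016 F tool [-0.15166222  0.06641077  0.28340446] [ 0.03683144 -0.02386122  0.00272769] 162.66986349444227
tip [395.  27.]
tab top [396. 300.]
bar front top edge L [322. 228.]
R [469. 228.]
mark70 L [321. 214.]
tray front [395. 140.]
```

View pics/w7.png

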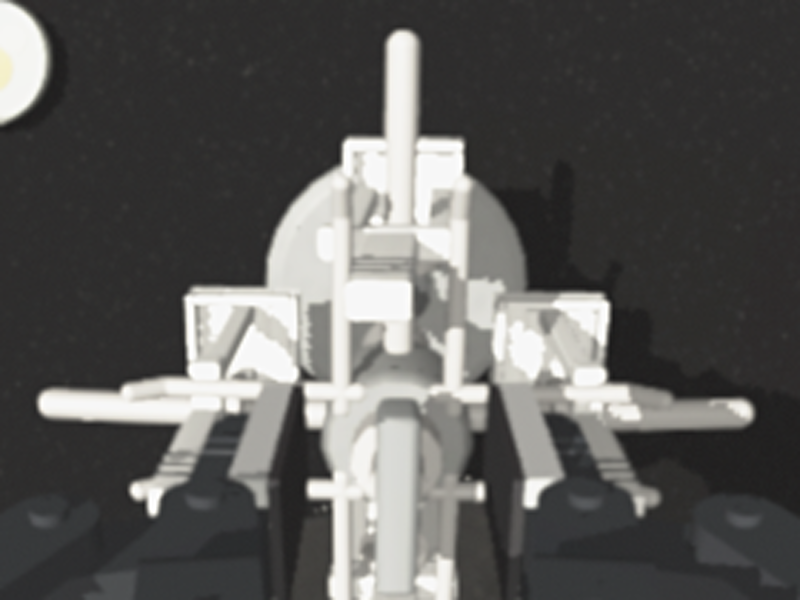

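The bar's front edge is at row 227 (228 predicted for home), the tray front is at 138 (140 predicted), and the tip is at 30 (27 predicted). The carrier is therefore home to within about 1–2 mm and nearly upright.

```bash
python3 -c "
from workcell import *
print(close_job())"
```

```text
the job is handed in; nothing more can be done
None
```

The job is handed in; no verdict came back: the empty branch is turned to the front, and the carrier rested on its outer part at about 14 N at most (limit 25 N). I then slid it to the shoulder and let go; the last picture put it within about 1–2 mm of home, about 23 s in.

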